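# Sweep the slotted weights into the collecting tray

## Robot

A 6-joint arm with a two-finger parallel gripper is mounted at the origin on a cart in front of the work surface, level with it; the furniture and walls round the work are solid. World frame = base frame: x ahead of the robot, y to its left, z up, the work surface at z = 0. Lengths are in mm, angles in rad, forces in N, time in s.
With the tool pointing down it reaches from about 350 to 725 mm from the base axis. Payload 4.3 kg.
Tool frame: the origin (TCP) lies at the very end of the fingers, on their centre line; the grasp point (between the pads) lies 19 mm behind it (ctrl.tcp_to_grasp is the distance from the TCP to the grasp point, in mm); x points along the fingers, y is the direction in which the jaws open and shut, and the axes are right-handed (so a half turn about x gives the same grasp; the last joint's range is limited). The gripper opens to 85 mm and grips with 20 to 120 N. Pads are 22 mm wide; open, the fingers measure 114 mm over their backs; the gripper's body (76 mm by 85 mm) begins 54 mm behind the grasp point. The pads swing forward as they close: fully open they stand 13 mm farther back than shut.
Start: joints at [-1.45, 0.377, 0.081, 1.274, 0, 1.46], TCP at [131.543, -559.789, 231.329] pointing down, gripper open.
Joint ranges: [-2.72, 2.72], [-0.84, 1.66], [-1.02, 1.22], [-1.77, 2.12], [-1.37, 1.28], [-3.14, 3.14]. Speed limits (rad/s): [2.57, 2.57, 3.14, 3.14, 3.14, 3.14].

## Interface

Orientations are given as a unit quaternion [w, x, y, z].
In Python, from bench import ctrl gives the robot as it stands. The module is installed in compiled form; this text tells all that it offers.
- The arm moves only by the shell command python3 -m crank 'ROWS'. ROWS is JSON, a list of rows, each a list of 7 numbers: the shift along the tool's x, y, z in mm, then the turn, a rotation vector about the tool's x, y, z in rad, then the opening, from -1 (shut) to 1 (fully open). A call has 1 to 12 rows; each row is the pose to reach, as a shift and turn from the pose commanded when the call began, along the tool's axes at that moment; what a row does not reach only later rows make up. A row lasts 1/10 s, in which the tool goes at most 50 mm and 8.59 degrees, less where a joint would pass 70% of its speed; a pose out of reach is approached as far as the arm can. A call with a gripper value outside its range is refused whole. The fingers move at their own pace and stop on an object; the grip force is fixed at half the most. Time passes only in rows, so rows that repeat a pose let the fingers close. It gives the time, the measured TCP pose, the force and the opening at its end, in the units of the state.
- ctrl.get_state(): the state, without advancing time (a new reading comes with each control period).
- ctrl.grab_frame(name): name is "side" or "top" or "wrist"; returns the picture (480x640x3 uint8, red, green, blue); there is no depth.
- ctrl.camera_model(name): a dict with "mtx" (3x3 intrinsics, pixels), "dist" ([k1, k2, p1, p2, k3] as OpenCV has them; the pictures are not rectified), "pose" (4x4, takes a point from camera to world coordinates); the wrist camera has in their place "hand_eye" (4x4, takes a point from camera to tool coordinates, whose origin is the TCP and whose axes are the tool frame's). Camera axes: x right, y down, z forward; pixel columns grow to the right and rows downward; lengths in mm; the calibration is good to about 2 mm. A picture is of the moment at which its call begins: read the wrist's pose just before it. camera_model takes no time and is no camera call.
- ctrl.close_job(): hands the job in, once; it reports no verdict.
The state is a dict: "clock": time; "joint_pos": joint angles; "qd": joint speeds; "joint_torque": joint torques, N m; "eef_pos": TCP position; "ee_rot": TCP orientation; "force": force on the tool from outside, world axes, zero at the start; "torque": the same for the moment, N m; "gripper_width": finger opening in mm.
Only numpy, scipy, OpenCV 4.12 (cv2) and the standard library are available. Lean on these libraries where they do the work, as an engineer would, in place of code of your own. Each camera call takes 0.05 s, during which the arm holds its last target.

## Task

After the practical, clear the three slotted steel weights off the bench: with the fingertips, sweep them along the bench through the open front of the collecting tray until each lies flat and wholly inside it. Only push them, steadily and without flicking; do not lift or tip them, and leave everything else on the bench where it is.

Things in the scene. Friction and masses are not known exactly. Their poses are not given: they have to be found in the camera images.
- mass_a: slotted weight of bare steel: a flat disc 40 mm in diameter and 12 mm thick with a 6 mm slot from the rim to the middle, lying flat; about 100 g, slides easily and does not roll. Origin: centre of its underside, z up. One of three alike
- mass_b: slotted weight of bare steel: a flat disc 40 mm in diameter and 12 mm thick with a 6 mm slot from the rim to the middle, lying flat; about 100 g, slides easily and does not roll. Origin: centre of its underside, z up
- mass_c: slotted weight of bare steel: a flat disc 40 mm in diameter and 12 mm thick with a 6 mm slot from the rim to the middle, lying flat; about 100 g, slides easily and does not roll. Origin: centre of its underside, z up
- tray: grey painted sheet-metal tray fixed to the bench, open at the front. Origin: centre of underside; +x from the open front to the back wall, y along the back wall. Inside: x -60 to +60 mm, y -100 to +100 mm; walls at back and sides 3 mm thick, 31 mm high, side walls begin at x=-60. Floor 2 mm thick; a thin lip slopes up to it from the bench from x=-80 to -60, so flat things slide in
- eraser: block eraser, 19x42x12 mm, long side along its y; lies loose on the bench between the weights; origin centre of underside
- petri_dish: round pale petri dish with lid, 90 mm across, 15 mm high; origin centre of underside; bystander
- stapler: black stapler, 36x145x46 mm, long along its y, at the back of the bench; origin centre of underside; bystander
- pencil: green pencil, 160 mm long along its y, 7 mm thick; bystander at the right
- notebook: brown notebook, 210x152x13 mm; origin centre of underside; bystander at the right

How it is judged:
By the outcome, as a careful person would: the job done as asked, in the order asked, and still so for the second after the job is handed in, with the robot touching nothing.
It also fails if it takes over 64 s, if anything falls off the work surface, if the arm or the gripper's body presses on something with over 40 N, if the wrist force passes 120 N, or if a joint passes its speed limit or range.

## Working session

There is one attempt and no reset: what is moved stays moved. The work goes in short steps, Python scripts to look and compute and a shell command to move; the robot and the scene stay as the last step left them, time stands still between calls to the robot, and variables do not carry over. Pictures are saved under pics/ and viewed, and the job is handed in when it is done.

```bash
mkdir -p pics
python3 - <<'E'
from bench import ctrl
import cv2
s=ctrl.get_state();print({k:s[k] for k in('clock','eef_pos','ee_rot','gripper_width','force')})
for n in('top','side'):
    cv2.imwrite(f'pics/{n}0.png',ctrl.grab_frame(n)[:,:,::-1]);m=ctrl.camera_model(n);print(n,m['mtx'],m['dist'],m['pose'])
E
```

```text
{'clock': 0.0, 'eef_pos': array([ 131.46417519, -559.11812729,  230.38598172]), 'ee_rot': array([-0.08071824, -0.70239831, -0.08211188,  0.70240929]), 'gripper_width': 85.23772522234167, 'force': array([ 0.30423936,  0.28365669, -0.08883744])}
top [[595.53397722   0.         324.62615562]
 [  0.         595.53397722 242.33034755]
 [  0.           0.           1.        ]] [-0.0869176  0.         0.         0.         0.       ] [[ 2.64817470e-02 -9.89000852e-01  1.45519865e-01  3.71454177e+02]
 [-9.99182189e-01 -3.06370432e-02 -2.63879572e-02 -6.42112401e+01]
 [ 3.05560105e-02 -1.44702058e-01 -9.89003359e-01  1.34477266e+03]
 [ 0.00000000e+00  0.00000000e+00  0.00000000e+00  1.00000000e+00]]
side [[473.54855886   0.         321.33482362]
 [  0.         473.54855886 237.86637598]
 [  0.           0.           1.        ]] [-0.00820784  0.          0.          0.          0.        ] [[ 9.97765284e-01 -3.43650946e-02  5.73016460e-02  5.20838265e+02]
 [-6.64048713e-02 -6.05052294e-01  7.93411693e-01 -8.91267196e+02]
 [ 7.40482445e-03 -7.95443752e-01 -6.05982183e-01  6.50408721e+02]
 [ 0.00000000e+00  0.00000000e+00  0.00000000e+00  1.00000000e+00]]
```

View pics/top0.png

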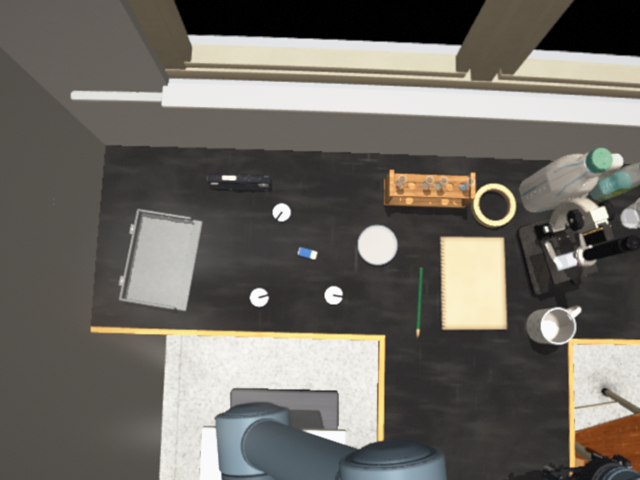

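View pics/side0.png

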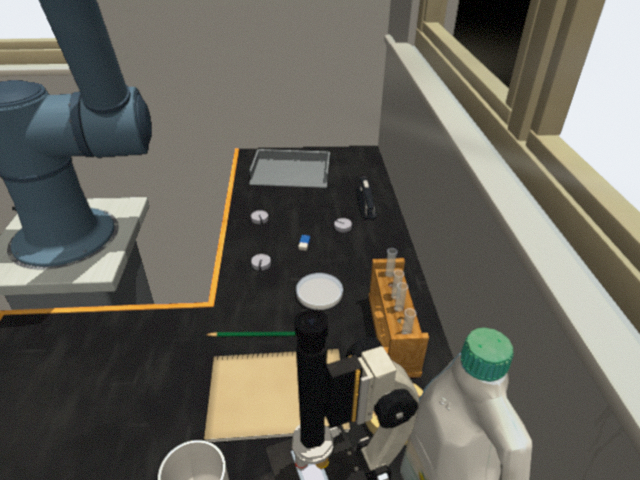

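The top view shows the tray at left (corners about (139,210), (201,221), (185,310), (122,300)), opening to the right. The weights are at (282,212), (259,297) and (333,295), and the eraser at (307,253). Next I'll measure them.

```bash
cat > h.py <<'E'
from bench import ctrl
import cv2, numpy as np
def ray(n,px,z):
    m=ctrl.camera_model(n);K,D,P=[np.array(m[k],float) for k in('mtx','dist','pose')]
    u=cv2.undistortPoints(np.array(px,float).reshape(-1,1,2),K,D).reshape(-1,2)
    d=np.c_[u,np.ones(len(u))]@P[:3,:3].T;o=P[:3,3]
    return o+d*((z-o[2])/d[:,2])[:,None]
def blobs(im,n,z,lo=60,hi=700,thr=150):
    mask=(im.min(2)>thr).astype(np.uint8)
    mask=cv2.morphologyEx(mask,cv2.MORPH_CLOSE,np.ones((5,5)))
    cs,_=cv2.findContours(mask,cv2.RETR_EXTERNAL,cv2.CHAIN_APPROX_NONE)
    r=[]
    for c in cs:
        a=cv2.contourArea(c)
        if lo<a<hi:
            (x,y),_=cv2.minEnclosingCircle(c) if True else 0
            cc,rad=cv2.minEnclosingCircle(c)
            r.append((np.round(cc,1),round(rad,1),a,np.round(ray(n,[cc],z)[0],1)))
    return r
E
python3 - <<'E'
from h import *
for n in('top','side'):
    im=cv2.imread(f'pics/{n}0.png')[:,:,::-1]
    for b in blobs(im,n,12): print(n,b)
    hsv=cv2.cvtColor(np.ascontiguousarray(im),cv2.COLOR_RGB2HSV)
    m=((hsv[:,:,0]>100)&(hsv[:,:,0]<125)&(hsv[:,:,1]>120)&(hsv[:,:,2]>80)).astype(np.uint8)
    cs,_=cv2.findContours(m,cv2.RETR_EXTERNAL,cv2.CHAIN_APPROX_NONE)
    for c in cs:
        if 20<cv2.contourArea(c)<500:
            r=cv2.minAreaRect(c);print(n,'blue',r,ray(n,cv2.boxPoints(r),12).round(0).tolist())
im=cv2.imread('pics/top0.png')
cv2.imwrite('pics/crop0.png',cv2.resize(im[140:340,90:400],(775,500),interpolation=cv2.INTER_CUBIC))
E
```

```text
top (array([394.5, 475. ]), 11.2, 169.5, array([  60.1, -265.6,   12. ]))
top (array([248.2, 426.8]), 12.4, 136.0, array([156.7,  55.8,  12. ]))
top (array([258.8, 297. ]), 9.3, 244.0, array([439.9,  43.8,  12. ]))
top (array([333.3, 294.9]), 9.2, 236.0, array([ 449.4, -122.4,   12. ]))
top (array([569.5, 252.5]), 25.9, 451.0, array([ 561.3, -668.9,   12. ]))
top (array([631., 218.]), 10.6, 271.5, array([ 648.4, -825.1,   12. ]))
top (array([281.3, 211.8]), 9.0, 222.5, array([634.6,   0.7,  12. ]))
top (array([591. , 211.5]), 19.7, 377.0, array([ 660.4, -725.5,   12. ]))
top (array([582.5, 179.5]), 14.7, 179.0, array([ 737.2, -707.9,   12. ]))
top (array([609.5, 161.5]), 13.6, 203.5, array([ 784.7, -778.3,   12. ]))
top (array([572., 163.]), 15.3, 240.0, array([ 776.7, -683.5,   12. ]))
top blue ((304.82354736328125, 252.2058868408203), (9.943960189819336, 8.731282234191895), 14.03624439239502) [[536.0, -43.0, 12.0], [556.0, -47.0, 12.0], [551.0, -69.0, 12.0], [532.0, -65.0, 12.0]]
side (array([483.3, 475.2]), 12.9, 227.5, array([ 764.1, -594.4,   12. ]))
side (array([315.5, 460. ]),
[... 202 characters left out ...]
(array([260.5, 259.5]), 8.9, 145.0, array([ 448.9, -122.8,   12. ]))
side (array([342.5, 223.5]), 7.6, 98.0, array([633.8,  -3.3,  12. ]))
side (array([611., 244.]), 34.7, 72.5, array([1219., -114.,   12.]))
side (array([ 12.8, 223.1]), 9.1, 122.0, array([-126.4,   41.3,   12. ]))
side (array([259.5, 215.5]), 7.6, 94.0, array([440.8,  40.1,  12. ]))
side (array([492.5,  84. ]), 19.1, 269.5, array([1317.8,  900.3,   12. ]))
side (array([34. , 67.5]), 34.1, 334.0, array([-542.6, 1188. ,   12. ]))
side blue ((304.29998779296875, 238.10003662109375), (9.798744201660156, 7.069979667663574), 7.125016689300537) [[531.0, -64.0, 12.0], [534.0, -38.0, 12.0], [556.0, -44.0, 12.0], [552.0, -70.0, 12.0]]
```

View pics/crop0.png

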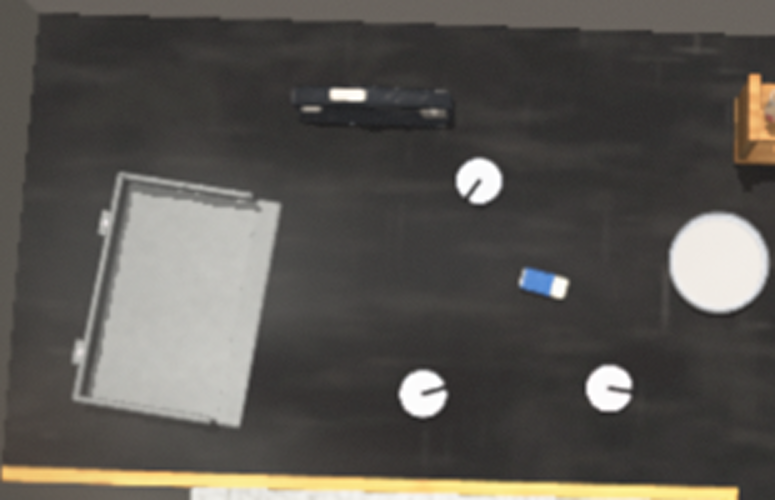

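```bash
cat >> h.py <<'E'
from scipy.spatial.transform import Rotation as R
def tool():
    s=ctrl.get_state();q=s['ee_rot'];return np.array(s['eef_pos']),R.from_quat([q[1],q[2],q[3],q[0]])
E
python3 - <<'E'
from h import *
f=ray('top',[(202.4,221.2),(186,310.8)],0);b=ray('top',[(138,209.6),(120,300)],33)
print(f,b)
v=f[0]-f[1];print('front',np.linalg.norm(v),v); w=b[0]-b[1];print('back',np.linalg.norm(w),w)
print('depth',(b.mean(0)-f.mean(0)))
print('stapler',ray('top',[(208,177),(271,191),(208,189),(272,178)],20).round())
p,r=tool();print(p,r.as_matrix().round(3),ctrl.get_state()['joint_pos'].round(3))
im=cv2.imread('pics/side0.png')
cv2.imwrite('pics/crops0.png',cv2.resize(im[140:280,230:400],(729,600),interpolation=cv2.INTER_CUBIC))
E
```

```text
[[609.52427108 181.01150435   0.        ]
 [404.55703506 206.68533745   0.        ]] [[625.68418413 321.46693979  33.        ]
 [422.4954119  347.08318644  33.        ]]
front 206.56890750169833 [204.96723602 -25.67383311   0.        ]
back 204.79714170876767 [203.18877223 -25.61624665   0.        ]
depth [ 17.04914494 140.42664221  33.        ]
stapler [[709. 171.  20.]
 [681.  26.  20.]
 [681. 169.  20.]
 [711.  25.  20.]]
[ 131.46495842 -559.17412598  230.43527009] [[-0.     0.229 -0.973]
 [ 0.002 -0.973 -0.229]
 [-1.    -0.002 -0.   ]] [-1.45   0.378  0.08   1.274  0.     1.461]
```

View pics/crops0.png

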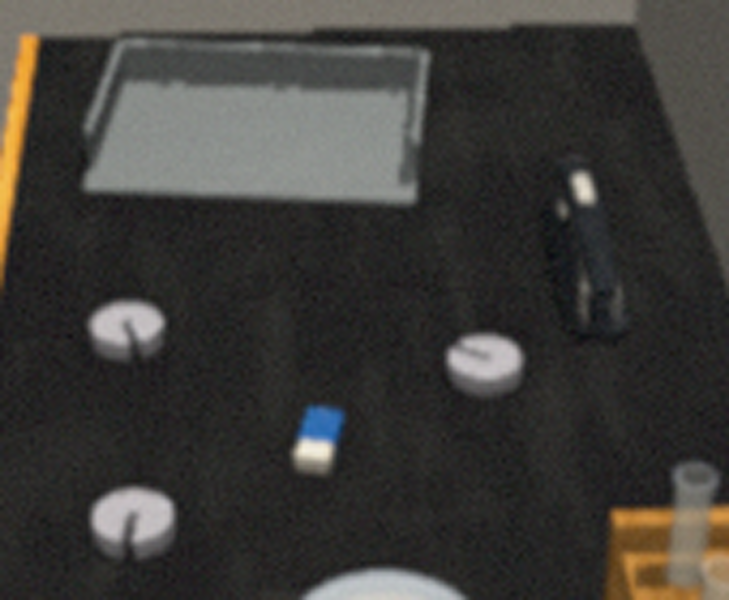

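```bash
cat >> h.py <<'E'
def go(x,y,z,psi):   # psi: heading (deg, from world x) of the tool's -z, tool pointing down
    p,r=tool();a=np.radians(psi)
    X=np.array([0,0,-1.]);Z=-np.array([np.cos(a),np.sin(a),0]);Y=np.cross(Z,X)
    G=R.from_matrix(np.c_[X,Y,Z])
    print('shift',r.inv().apply(np.array([x,y,z])-p).round(1),'rot',(r.inv()*G).as_rotvec().round(3))
E
python3 -c "
from h import *
go(435.7,-1.8,100,84.6)"
```

```text
shift [ 131.4 -472.8 -423.6] rot [-1.246e+00 -1.000e-03  1.000e-03]
```

```bash
python3 -m crank '[[0,-473,-424,-1.246,0,0,-0.44],[0,-473,-424,-1.246,0,0,-0.44],[0,-473,-424,-1.246,0,0,-0.44],[0,-473,-424,-1.246,0,0,-0.44],[0,-473,-424,-1.246,0,0,-0.44],[0,-473,-424,-1.246,0,0,-0.44],[0,-473,-424,-1.246,0,0,-0.44],[131,-473,-424,-1.246,0,0,-0.44],[131,-473,-424,-1.246,0,0,-0.44],[131,-473,-424,-1.246,0,0,-0.44],[131,-473,-424,-1.246,0,0,-0.44],[131,-473,-424,-1.246,0,0,-0.44]]'; python3 -c "
from h import *
go(435.7,-1.8,100,84.6)"
```

```text
clock: 1.3
eef_pos: [408.6, -51.4, 126.1]
ee_rot: [-0.476, -0.523, -0.476, 0.523]
force: [0.8, -0.6, 1.0]
gripper_width: 23.7
shift [ 26.1  22.4 -51.9] rot [ 0.  0. -0.]
```

```bash
python3 -m crank '[[26,22,-52,0,0,0,-0.44],[26,22,-52,0,0,0,-0.44],[26,22,-52,0,0,0,-0.44],[26,22,-52,0,0,0,-0.44]]'; python3 -c "
from h import *
go(435.7,-1.8,40,84.6)
s=ctrl.get_state();print(s['joint_pos'].round(2))
for n in ('wrist','side'): cv2.imwrite(f'pics/{n}1.png',ctrl.grab_frame(n)[:,:,::-1])"
```

```text
clock: 1.7
eef_pos: [434.6, -4.3, 101.1]
ee_rot: [-0.476, -0.523, -0.476, 0.523]
force: [0.3, -0.0, 0.1]
gripper_width: 23.7
shift [61.1  0.9 -2.7] rot [-0.     0.001  0.001]
[-0.16  0.19 -0.53  0.85 -0.    1.51]
```

View pics/wrist1.png

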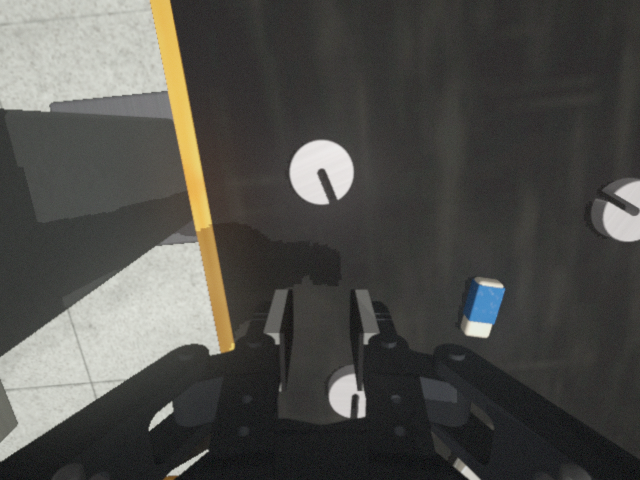

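The wrist view shows weight A at (321,172), straight ahead and centred on the finger gap (about x=323). The fingers are clear of everything, so I'll descend.

```bash
python3 -m crank '[[40,1,-2,0,0,0,-0.44],[75,1,-2,0,0,0,-0.44],[92,1,-2,0,0,0,-0.44],[96,1,-2,0,0,0,-0.44],[96,1,-2,0,0,0,-0.44]]'; python3 -c "
from h import *
go(435.7,-1.8,4,84.6)
for n in ('side','wrist'): cv2.imwrite(f'pics/{n}2.png',ctrl.grab_frame(n)[:,:,::-1])
im=cv2.imread('pics/side2.png');cv2.imwrite('pics/side2c.png',cv2.resize(im[160:290,220:380],(738,600),interpolation=cv2.INTER_CUBIC))"
```

```text
clock: 2.3
eef_pos: [436.0, -2.7, 5.3]
ee_rot: [-0.475, -0.523, -0.475, 0.524]
force: [0.4, 0.4, 0.4]
gripper_width: 23.7
shift [ 1.3 -0.4 -0.8] rot [-0.002  0.     0.   ]
```

View pics/side2c.png

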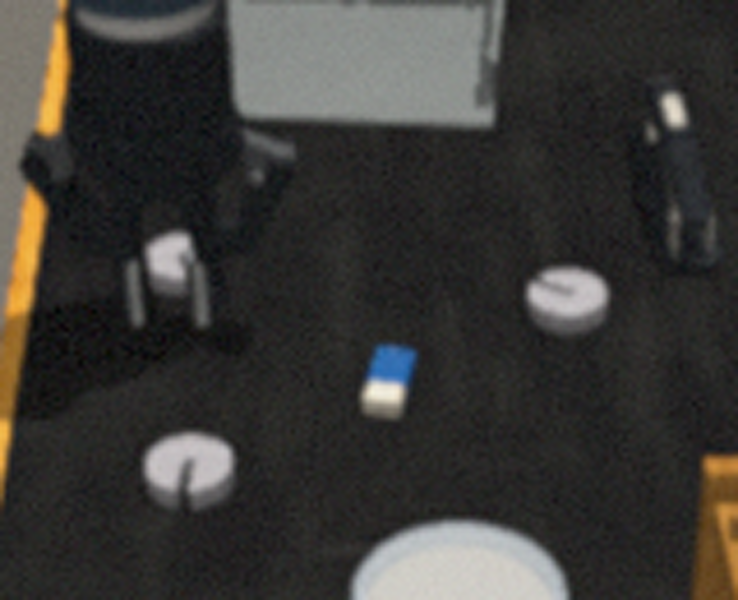

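View pics/wrist2.png

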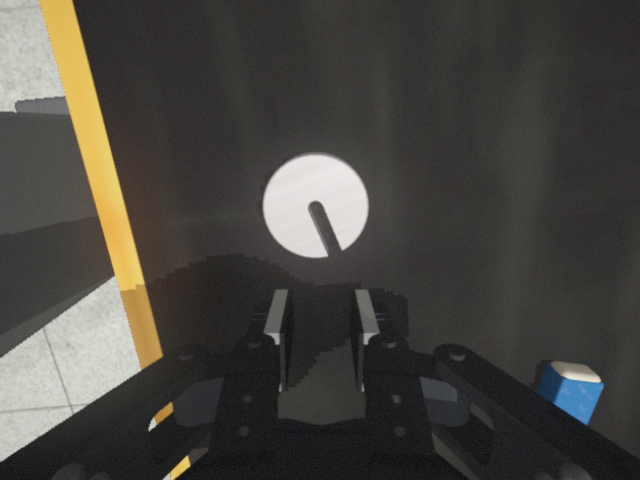

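```bash
python3 -c "
from h import *
for z in (0,5,10,15): print(z,ray('side',[(250,230.5),(263.8,230.5)],z).round(1).tolist())"
```

```text
0 [[419.7, -2.3, 0.0], [451.5, -4.1, 0.0]]
5 [[420.5, -9.2, 5.0], [452.0, -10.9, 5.0]]
10 [[421.2, -16.0, 10.0], [452.5, -17.8, 10.0]]
15 [[422.0, -22.8, 15.0], [453.1, -24.6, 15.0]]
```

```bash
python3 -m crank '[[3,-2,-4,0,0,0,-0.44],[3,-2,-9,0,0,0,-0.44],[3,-2,-14,0,0,0,-0.44],[3,-2,-19,0,0,0,-0.44],[3,-2,-25,0,0,0,-0.44],[3,-2,-32,0,0,0,-0.44],[3,-2,-40,0,0,0,-0.44],[3,-2,-49,0,0,0,-0.44],[3,-2,-59,0,0,0,-0.44],[3,-2,-70,0,0,0,-0.44],[3,-2,-81,0,0,0,-0.44],[3,-2,-92,0,0,0,-0.44]]'; python3 -c "
from h import *
go(461.4,267.3,3,84.6)
for n in ('wrist',): cv2.imwrite(f'pics/{n}3.png',ctrl.grab_frame(n)[:,:,::-1])"
```

```text
clock: 3.6
eef_pos: [442.9, 91.1, 1.9]
ee_rot: [-0.476, -0.523, -0.476, 0.523]
force: [-0.7, -1.3, 1.7]
gripper_width: 24.1
shift [  -1.1    1.9 -177.2] rot [0. 0. 0.]
```

View pics/wrist3.png

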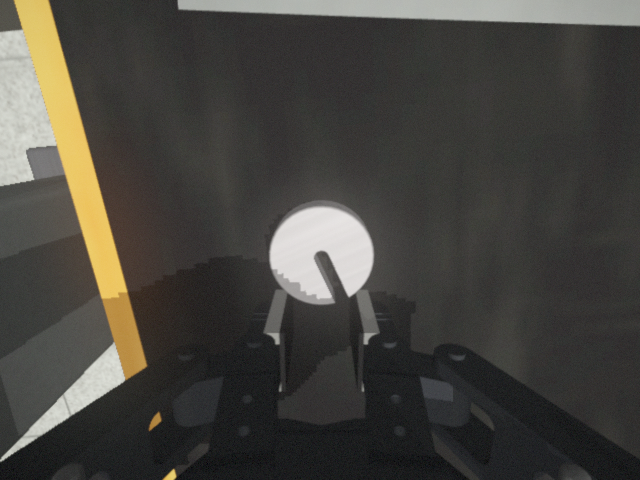

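Weight A sits centred between the fingertips at (322,255), and the tray lip is straight ahead. Continuing the push.

```bash
python3 -m crank '[[0,0,-4,0,0,0,-0.44],[0,0,-10,0,0,0,-0.44],[0,0,-18,0,0,0,-0.44],[0,0,-28,0,0,0,-0.44],[0,0,-39,0,0,0,-0.44],[0,1,-50,0,0,0,-0.44],[0,1,-61,0,0,0,-0.44],[-1,1,-72,0,0,0,-0.44],[-1,1,-83,0,0,0,-0.44],[-1,1,-94,0,0,0,-0.44],[-1,2,-105,0,0,0,-0.44],[-1,2,-116,0,0,0,-0.44]]' && python3 -c "
from h import *
go(461.4,267.3,3,84.6)"
```

```text
clock: 4.85
eef_pos: [456.1, 205.4, 3.2]
ee_rot: [-0.477, -0.523, -0.475, 0.523]
force: [0.0, -3.5, 6.1]
gripper_width: 24.0
shift [  0.   -0.6 -62.1] rot [-0.     0.002 -0.001]
```

```bash
python3 -c "
from h import *
print(ctrl.get_state()['force'])
for n in ('wrist',): cv2.imwrite(f'pics/{n}4.png',ctrl.grab_frame(n)[:,:,::-1])"
```

```text
[ 0.02267926 -3.49743904  6.09377391]
```

View pics/wrist4.png

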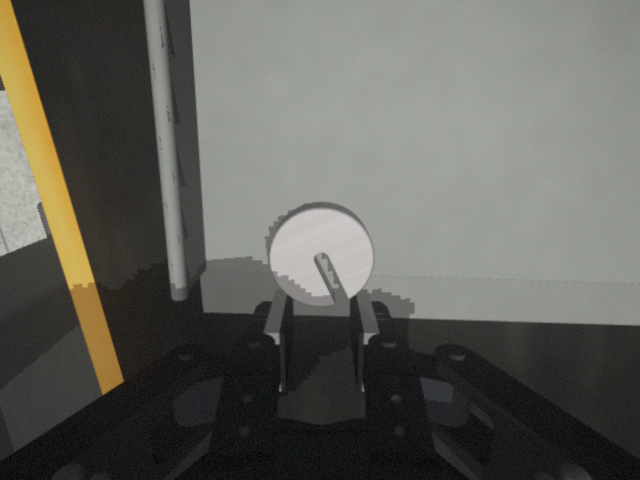

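Weight A is crossing the lip at (322,255), and the side wall is well clear on the left. The fingertips are brushing the lip, so I'll raise them 2–3 mm.

```bash
python3 -m crank '[[-2.5,0,-2,0,0,0,-0.44],[-2.5,0,-8,0,0,0,-0.44],[-2.5,0,-15,0,0,0,-0.44],[-2.5,0,-24,0,0,0,-0.44],[-2.5,0,-34,0,0,0,-0.44],[-2.5,0,-43,0,0,0,-0.44],[-2.5,0,-50,0,0,0,-0.44],[-2.5,0,-55,0,0,0,-0.44],[-2.5,0,-59,0,0,0,-0.44],[-2.5,0,-61,0,0,0,-0.44],[-2.5,0,-62,0,0,0,-0.44],[-2.5,0,-62,0,0,0,-0.44]]' && python3 -c "
from h import *
print(ctrl.get_state()['force'])
for n in ('wrist',): cv2.imwrite(f'pics/{n}5.png',ctrl.grab_frame(n)[:,:,::-1])"
```

```text
clock: 6.1
eef_pos: [461.5, 267.1, 5.4]
ee_rot: [-0.476, -0.523, -0.476, 0.523]
force: [0.1, -0.8, 0.8]
gripper_width: 23.7
[ 0.09556568 -0.82383799  0.75737193]
```

View pics/wrist5.png

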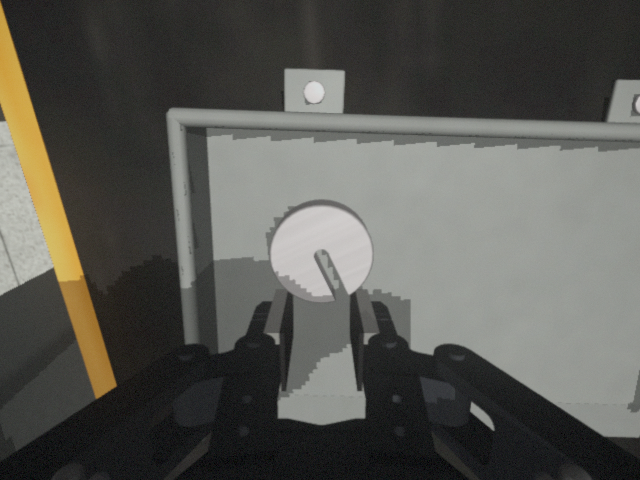

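A lies flat inside the tray at (322,252), well away from the walls. I'll back off and move behind B.

```bash
python3 -c "
from h import *
go(442.6,-167.1,60,81.6)
go(442.6,-167.1,3,81.6)"
```

```text
shift [-54.7  21.9 434.1] rot [ 0.052 -0.     0.   ]
shift [  2.3  21.9 434.1] rot [ 0.052 -0.     0.   ]
```

```bash
python3 -m crank '[[0,0,6,0,0,0,-0.44],[-6,0,15,0,0,0,-0.44],[-45,0,30,0,0,0,-0.44],[-55,10,75,0.052,0,0,-0.44],[-55,22,120,0.052,0,0,-0.44],[-55,22,169,0.052,0,0,-0.44],[-55,22,218,0.052,0,0,-0.44],[-55,22,267,0.052,0,0,-0.44],[-55,22,316,0.052,0,0,-0.44],[-55,22,365,0.052,0,0,-0.44],[-55,22,410,0.052,0,0,-0.44],[-55,22,434,0.052,0,0,-0.44]]' && python3 -m crank '[[0,0,0,0,0,0,-0.44],[0,0,0,0,0,0,-0.44]]' && python3 -c "
from h import *
go(442.6,-167.1,2.5,81.6)
cv2.imwrite('pics/wrist6.png',ctrl.grab_frame('wrist')[:,:,::-1])"
```

```text
clock: 7.35
eef_pos: [442.2, -170.9, 61.1]
ee_rot: [0.462, 0.536, 0.46, -0.536]
force: [-0.5, 1.3, 0.2]
gripper_width: 24.3
clock: 7.55
eef_pos: [442.2, -167.4, 60.6]
ee_rot: [0.462, 0.536, 0.462, -0.535]
force: [-0.2, 0.4, 0.3]
gripper_width: 23.8
shift [58.1  0.4 -0.3] rot [-0.001 -0.001  0.   ]
```

View pics/wrist6.png

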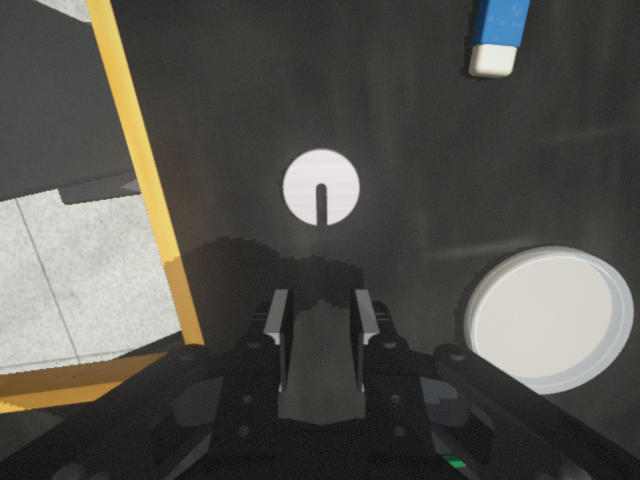

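Weight B is centred ahead at (321,187), with the petri dish and eraser clear on the right. I'll descend and push.

```bash
python3 -m crank '[[35,0,0,0,0,0,-0.44],[52,0,0,0,0,0,-0.44],[58,0,0,0,0,0,-0.44],[58,0,-4,0,0,0,-0.44],[58,0,-9,0,0,0,-0.44],[58,0,-14,0,0,0,-0.44],[58,0,-19,0,0,0,-0.44],[58,0,-25,0,0,0,-0.44],[58,0,-32,0,0,0,-0.44],[58,0,-41,0,0,0,-0.44],[58,0,-51,0,0,0,-0.44],[58,0,-62,0,0,0,-0.44]]' && python3 -m crank '[[0,0,-11,0,0,0,-0.44],[0,0,-22,0,0,0,-0.44],[0,0,-34,0,0,0,-0.44],[0,0,-46,0,0,0,-0.44],[0,0,-58,0,0,0,-0.44],[0,0,-70,0,0,0,-0.44],[0,0,-82,0,0,0,-0.44],[0,0,-94,0,0,0,-0.44],[0,0,-106,0,0,0,-0.44],[0,0,-118,0,0,0,-0.44],[0,0,-129,0,0,0,-0.44],[0,0,-138,0,0,0,-0.44]]' && python3 -c "
from h import *
go(503.8,246.9,5.5,81.6)
cv2.imwrite('pics/wrist7.png',ctrl.grab_frame('wrist')[:,:,::-1])"
```

```text
clock: 8.8
eef_pos: [452.1, -105.2, 2.6]
ee_rot: [-0.462, -0.535, -0.462, 0.535]
force: [-0.9, -2.3, 2.5]
gripper_width: 23.7
clock: 10.0
eef_pos: [471.9, 31.9, 2.4]
ee_rot: [-0.462, -0.535, -0.462, 0.535]
force: [0.3, -2.7, 2.8]
gripper_width: 23.6
shift [  -3.1    0.4 -217.4] rot [0.001 0.    0.   ]
```

View pics/wrist7.png

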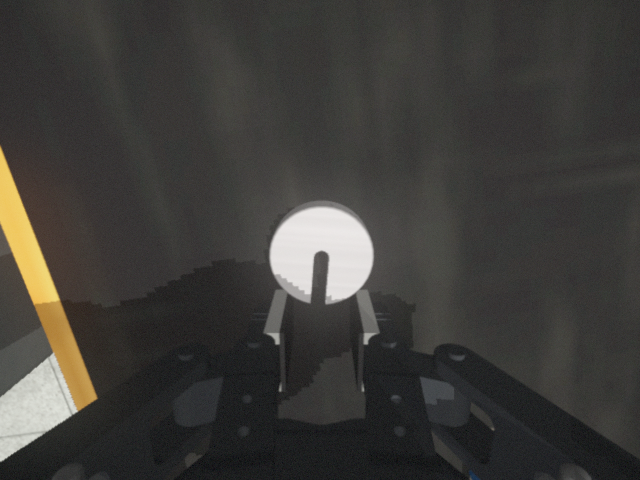

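B is cradled at (322,255). I'll carry on and rise about 3 mm toward the lip.

```bash
python3 -m crank '[[0,0,-5,0,0,0,-0.44],[-1,0,-12,0,0,0,-0.44],[-1,0,-21,0,0,0,-0.44],[-1,0,-32,0,0,0,-0.44],[-1,0,-43,0,0,0,-0.44],[-1,0,-54,0,0,0,-0.44],[-1,0,-65,0,0,0,-0.44],[-1,0,-76,0,0,0,-0.44],[-1,0,-87,0,0,0,-0.44],[-1,0,-98,0,0,0,-0.44],[-1,0,-109,0,0,0,-0.44],[-1.5,0,-120,0,0,0,-0.44]]' && python3 -m crank '[[-1,0,-11,0,0,0,-0.44],[-1.5,0,-22,0,0,0,-0.44],[-1.5,0,-33,0,0,0,-0.44],[-2,0,-44,0,0,0,-0.44],[-2,0,-54,0,0,0,-0.44],[-2,0,-63,0,0,0,-0.44],[-2,0,-72,0,0,0,-0.44],[-2,0,-80,0,0,0,-0.44],[-2,0,-87,0,0,0,-0.44],[-2,0,-92,0,0,0,-0.44],[-2,0,-95,0,0,0,-0.44],[-2,0,-97,0,0,0,-0.44]]' && python3 -c "
from h import *
go(503.8,246.9,5.5,81.6)
cv2.imwrite('pics/wrist8.png',ctrl.grab_frame('wrist')[:,:,::-1])"
```

```text
clock: 11.25
eef_pos: [489.3, 150.5, 3.9]
ee_rot: [-0.462, -0.535, -0.462, 0.535]
force: [-0.4, -0.3, -0.9]
gripper_width: 24.2
clock: 12.45
eef_pos: [503.4, 245.7, 5.9]
ee_rot: [-0.462, -0.535, -0.462, 0.535]
force: [-0.8, -1.4, 0.4]
gripper_width: 23.6
shift [ 0.4  0.2 -1.3] rot [ 0.001  0.    -0.   ]
```

View pics/wrist8.png

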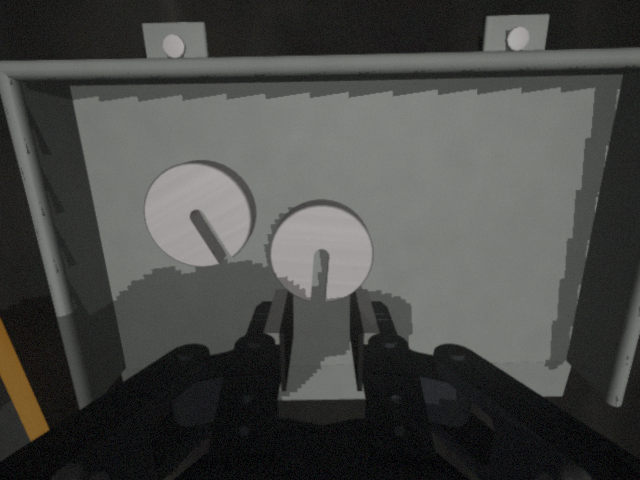

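B lies flat in the tray at (322,250), next to A at (197,215), and there is free room on the right for C. Now moving behind C.

```bash
python3 -m crank '[[0,0,6,0,0,0,-0.44],[-6,0,15,0,0,0,-0.44],[-45,0,30,0,0,0,-0.44],[-80,0,45,0,0,0,-0.44],[-80,0,45,0,0,0,-0.44]]' && python3 -c "
from h import *
go(647.3,-44.6,70,106.9)"
```

```text
clock: 13.0
eef_pos: [500.1, 199.9, 91.0]
ee_rot: [0.463, 0.538, 0.46, -0.533]
force: [0.6, -0.9, -0.2]
gripper_width: 24.1
shift [ 21.8 181.6 220.1] rot [-0.443 -0.001 -0.008]
```

```bash
python3 -m crank '[[0,30,36,-0.06,0,0,-0.44],[0,60,72,-0.12,0,0,-0.44],[0,90,108,-0.18,0,0,-0.44],[0,120,145,-0.25,0,0,-0.44],[0,150,181,-0.35,0,0,-0.44],[10,182,220,-0.443,0,0,-0.44],[22,182,220,-0.443,0,0,-0.44],[22,182,220,-0.443,0,0,-0.44],[22,182,220,-0.443,0,0,-0.44]]' && python3 -c "
from h import *
go(647.3,-44.6,4,106.9)
cv2.imwrite('pics/wrist9.png',ctrl.grab_frame('wrist')[:,:,::-1])"
```

```text
clock: 13.9
eef_pos: [643.3, -42.4, 63.1]
ee_rot: [0.567, 0.42, 0.569, -0.421]
force: [0.3, 0.2, -0.7]
gripper_width: 23.8
shift [59.1  3.3  3.4] rot [ 0.002 -0.002  0.002]
```

View pics/wrist9.png

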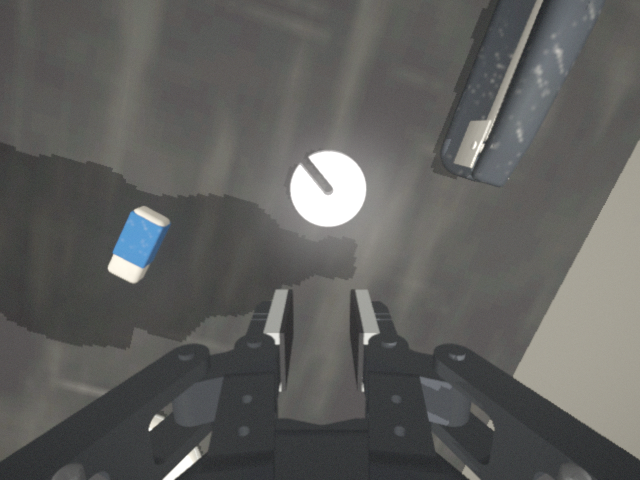

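Weight C is at (329,188), about 3 mm right of the gap centre, so I'll correct for that. The stapler (left edge about x=440) and the eraser (140,245) stay clear. Descending and pushing.

```bash
python3 -m crank '[[30,3,3,0,0,0,-0.44],[52,3,3,0,0,0,-0.44],[59.5,3,3,0,0,0,-0.44],[60,3,0,0,0,0,-0.44],[60,3,-5,0,0,0,-0.44],[60,3,-10,0,0,0,-0.44],[60,3,-15,0,0,0,-0.44],[60,3,-21,0,0,0,-0.44],[60,3,-28,0,0,0,-0.44],[60,3,-37,0,0,0,-0.44],[60,3,-45,0,0,0,-0.44],[60,3,-50,0,0,0,-0.44]]' && python3 -c "
from h import *
go(560.2,242.2,5.5,106.9)
cv2.imwrite('pics/wrist10.png',ctrl.grab_frame('wrist')[:,:,::-1])"
```

```text
clock: 15.15
eef_pos: [633.4, 6.2, 4.3]
ee_rot: [0.569, 0.42, 0.568, -0.42]
force: [1.0, -2.4, 3.1]
gripper_width: 24.0
shift [  -1.4   -0.8 -247.1] rot [ 0.002  0.001 -0.001]
```

View pics/wrist10.png

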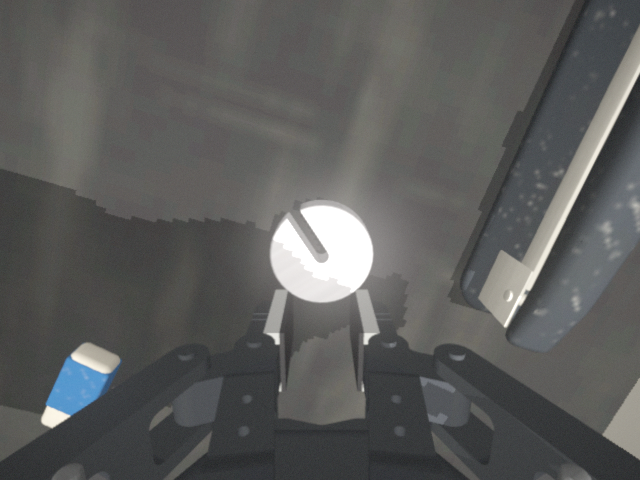

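```bash
python3 -m crank '[[0,0,-4,0,0,0,-0.44],[0,0,-10,0,0,0,-0.44],[0,0,-18,0,0,0,-0.44],[0,0,-27,0,0,0,-0.44],[0,0,-37,0,0,0,-0.44],[0,0,-48,0,0,0,-0.44],[0,0,-59,0,0,0,-0.44],[0,0,-70,0,0,0,-0.44],[0,0,-81,0,0,0,-0.44],[0,-1,-92,0,0,0,-0.44],[0,-1,-103,0,0,0,-0.44],[0,-1,-112,0,0,0,-0.44]]' && python3 -c "
from h import *
go(560.2,242.2,5.5,106.9)
cv2.imwrite('pics/wrist11.png',ctrl.grab_frame('wrist')[:,:,::-1])"
```

```text
clock: 16.4
eef_pos: [598.9, 113.3, 3.9]
ee_rot: [0.568, 0.42, 0.569, -0.421]
force: [1.1, -3.4, 3.4]
gripper_width: 24.1
shift [  -1.6    0.8 -134.6] rot [0.002 0.    0.   ]
```

View pics/wrist11.png

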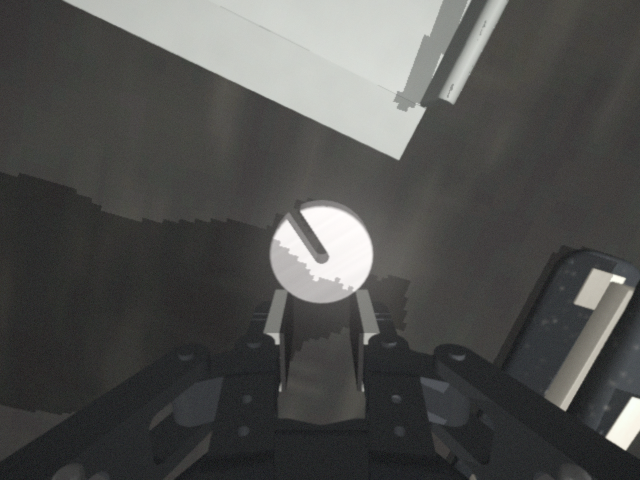

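C is cradled at (322,252). The tray wall end at (447,100) is about 50 mm to the side of the path, so it is clear.

```bash
python3 -m crank '[[0,0,-4,0,0,0,-0.44],[0,0,-10,0,0,0,-0.44],[0,0,-18,0,0,0,-0.44],[0,0,-27,0,0,0,-0.44],[0,0,-37,0,0,0,-0.44],[-1,0,-47,0,0,0,-0.44],[-1,1,-57,0,0,0,-0.44],[-1,1,-67,0,0,0,-0.44],[-2,1,-77,0,0,0,-0.44],[-2,1,-87,0,0,0,-0.44],[-2,1,-96,0,0,0,-0.44],[-2,1,-104,0,0,0,-0.44]]' && python3 -m crank '[[0,0,-7,0,0,0,-0.44],[0,0,-13,0,0,0,-0.44],[0,0,-19,0,0,0,-0.44],[0,0,-24,0,0,0,-0.44],[0,0,-28,0,0,0,-0.44],[0,0,-30,0,0,0,-0.44],[0,0,-31,0,0,0,-0.44],[0,0,-31,0,0,0,-0.44]]' && python3 -c "
from h import *
go(560.2,242.2,5.5,106.9)
cv2.imwrite('pics/wrist12.png',ctrl.grab_frame('wrist')[:,:,::-1])"
```

```text
clock: 17.65
eef_pos: [569.6, 213.0, 5.8]
ee_rot: [0.568, 0.42, 0.569, -0.42]
force: [0.7, -0.8, -0.7]
gripper_width: 23.6
clock: 18.45
eef_pos: [560.9, 241.8, 5.9]
ee_rot: [0.568, 0.421, 0.568, -0.421]
force: [-0.2, 1.3, 0.3]
gripper_width: 23.9
shift [ 0.4 -0.5 -0.6] rot [ 0.002 -0.     0.   ]
```

View pics/wrist12.png

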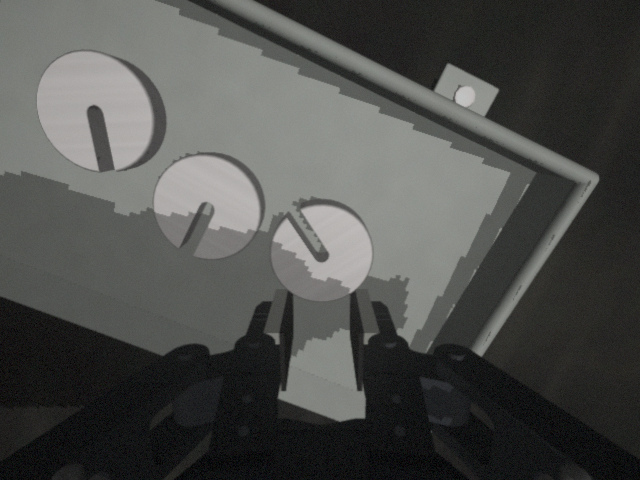

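All three weights lie in the tray, at (97,110), (208,205) and (322,252). Retracting, then a check from the top camera.

```bash
python3 -m crank '[[0,0,6,0,0,0,-0.44],[-6,0,15,0,0,0,-0.44],[-45,0,28,0,0,0,-0.44],[-90,0,50,0,0,0,-0.44],[-130,0,90,0,0,0,-0.44],[-150,0,135,0,0,0,-0.44],[-150,0,180,0,0,0,-0.44],[-150,0,220,0,0,0,-0.44],[-150,0,250,0,0,0,-0.44],[-150,0,250,0,0,0,-0.44],[-150,0,250,0,0,0,-0.44]]' && python3 -c "
from h import *
im=ctrl.grab_frame('top');im2=ctrl.grab_frame('side')
p0=np.array([516.6,272.5]);ux=np.array([.124,.992]);uy=np.array([-.992,.124])
for n,i in(('top',im),('side',im2)):
  for t in (170,200,):
    for b in blobs(i,n,14,thr=t):
        d=b[3][:2]-p0
        if abs(d@ux)<80: print(n,t,b,'tray',(d@ux).round(1),(d@uy).round(1))
cv2.imwrite('pics/top13.png',im[:,:,::-1]);cv2.imwrite('pics/t13c.png',cv2.resize(im[140:340,90:400,::-1],(775,500),interpolation=cv2.INTER_CUBIC))
cv2.imwrite('pics/s13c.png',cv2.resize(im2[140:280,230:400,::-1],(729,600),interpolation=cv2.INTER_CUBIC))"
```

```text
clock: 19.6
eef_pos: [634.1, 1.4, 156.2]
ee_rot: [0.568, 0.421, 0.568, -0.421]
force: [-0.6, 0.6, -0.4]
gripper_width: 23.9
top 170 (array([172. , 357.8]), 23.4, 380.5, array([300.2, 229.2,  14. ])) tray -69.8 209.3
top 200 (array([170.5, 357.5]), 23.2, 324.5, array([300.8, 232.6,  14. ])) tray -66.3 209.1
top 200 (array([154.5, 263. ]), 29.3, 681.5, array([508.6, 280.9,  14. ])) tray 7.3 9.0
side 170 (array([287.5, 164.5]), 22.6, 152.5, array([509.4, 283.3,  14. ])) tray 9.8 8.5
```

View pics/t13c.png

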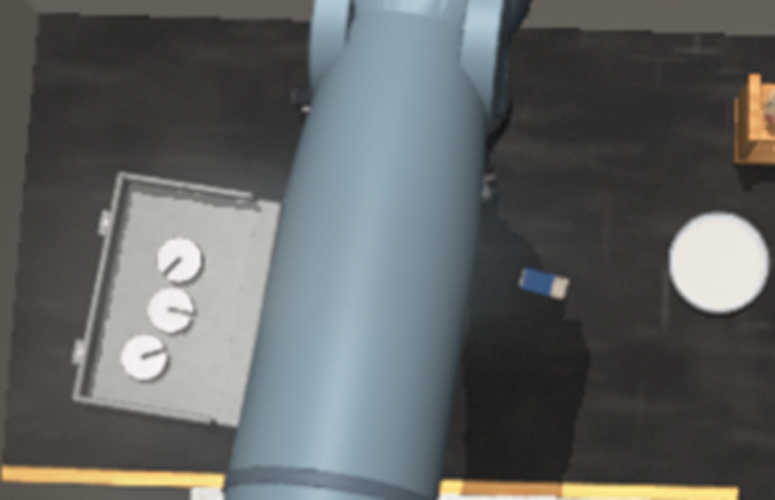

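View pics/s13c.png

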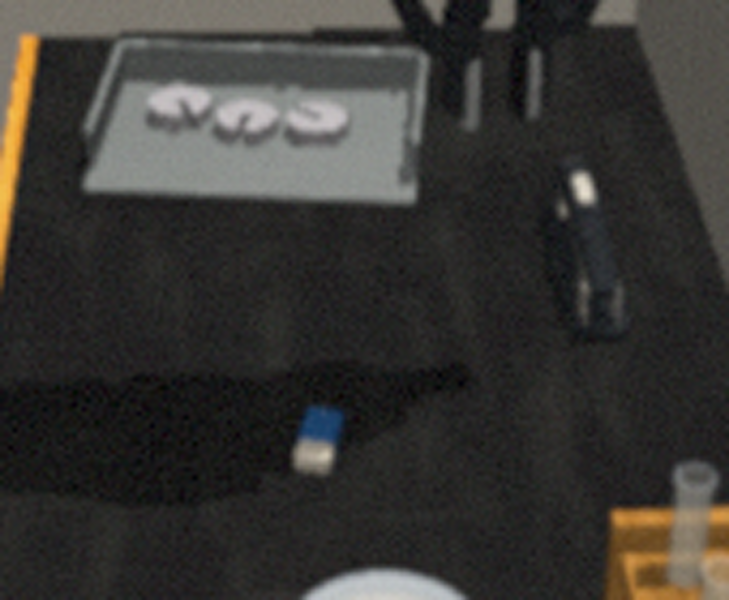

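All three weights are flat inside, at crop positions (180,259), (171,310) and (145,358). The eraser, stapler and dish look unmoved. One numeric check, then I'll hand in.

```bash
python3 -c "
from h import *
px=np.array([(180,259),(171,310),(145,358)])/2.5+[90,140]
d=ray('top',px,14)[:,:2]-[516.6,272.5]
print(np.c_[d@[.124,.992],d@[-.992,.124]].round(1))
print(ctrl.close_job())"
```

```text
[[ -1.1 -36.8]
 [ -1.8   9.9]
 [ 13.2  55.9]]
the job is handed in; nothing more can be done
None
```

I pushed all three weights along the bench through the open front of the tray, and each now lies flat and wholly inside it. I used the fingertips held 24 mm apart as a cradle, at about 0.1 m/s. The job was handed in with the clock at about 20 s.

**Final positions:** in tray coordinates the centres measure about (-1,-37), (-2,+10) and (13,+56) mm. To lie wholly inside, each needs x and y within ±40 and ±80 mm.

**Other items:** the last top and side views show the eraser, the stapler (partly hidden by the arm in the top view) and the petri dish where they were. I never approached the pencil or the notebook, and did not look at them again at the end.

**Forces:** the highest wrist force I read was about 7 N, when the fingertips brushed the tray lip while pushing the first weight in. I raised them 2–3 mm and no further contact with the lip showed.

**Checks that disagreed:** the automatic blob detection in the final pictures merged the weights into one shape, so I took their final centres by eye from the enlarged top view. They match the planned positions to within about 2 mm.

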